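# Unhook the tube carrier and set it in its tray

## Task

Take the tube carrier off the deep hook of the drip stand and lower it gently into the shallow metal tray so that it sits flat inside. The hook is swivelled forward or back by an unknown amount, so ease the carrier up along the narrow throat by feel, keeping it level and never forcing it against the hook, and draw it away only once its bar is past the tip. Leave the other things on the bench where they are.

Things in the scene. Friction and masses are not known exactly. Their poses are not given: they have to be found in the camera images.
- carrier: Loose tube carrier, 0.2 to 0.31 kg: grey rack 60 (x) x 100 (y) x 36 mm with white-capped tubes (tops at 42 mm) under an upright frame of two steel straps (y = +-47 mm), open between rack and hanging bar. Origin: centre of the underside, z up. It hangs level from the hook, 20 mm over the bench, its x roughly along the stand's x.
- bar (a point): Middle, on the axis, of the carrier's hanging bar: a round steel bar 8 mm in diameter running along the carrier's y between the straps, 130 mm above the underside.
- stand: Fixed drip stand. Origin on the table straight below the bar's resting place, z up; the hook's way out is towards its -x. White post and round foot (radius 55 mm) at x = +120 mm; a steel arm, 12 mm wide, at 134 to 146 mm height, runs from the post to x = -10 mm; the bar rests on its top. The hook stands at the arm's end.
- tray: Fixed shallow aluminium tray, 82 (x) x 122 (y) mm outside, 20 mm high, walls and floor 5 mm thick, so 72 x 112 mm inside. Origin: centre of the underside; z up. The carrier goes in with its long side along the tray's y (either way round).
- tip_box: Bystander: box of pipette tips, 120 (x) x 85 (y) x 64 mm, loose. Origin: centre of the underside.
- tube_rack: Bystander: empty flat tube rack, 75 x 150 x 32 mm, loose. Origin: centre of the underside.
- beaker: Bystander: glass beaker, radius 35 mm, 85 mm high, loose. Origin: centre of the underside.
- handle (a point): Centre of the carrier's handle, the part to grip: a level grey bar along the carrier's y, 14 mm thick (x), 100 mm long (y), 28 mm tall (190 to 218 mm above the underside; this point at 204 mm).
- seat (a point): Where the bar's axis rests, 150 mm above the table. Around it two steel tines, 10 mm wide (y), 5 mm thick, form a straight throat 12 mm wide. Front tip 45 mm, rear tip 48 mm from this point along the throat. The throat is swivelled about this point, its top leaning to the stand's +x or -x by an unmeasured 0 to 0.45 rad, too stiff to turn. A bar touching a tine is pushed to the free side.

How it is judged:
On the way:
1. the carrier is off the hook and drawn clear of it towards the open side (x of bar in the frame of stand below -0.05 m and contact force between carrier and stand below 0.1 N), for 0.2 s.
At the end, for the whole second after the job is handed in: The carrier stands released and still in the tray: within 10 mm of the tray's centre along both its sides, within 0.25 rad of its direction, underside within 8 mm of the tray's underside (on its 5 mm floor), tilted less than 0.05 rad (x of carrier in the frame of tray between -0.01 and 0.01 m and y of carrier in the frame of tray between -0.01 and 0.01 m and z of carrier in the frame of tray below 0.008 m and angle between carrier's own z axis and vertical below 0.05 rad and angle between the x axis of carrier and the x axis of tray, either way round below 0.25 rad and linear speed of carrier below 0.02 m/s); the robot touches nothing.
It fails at once if the carrier is forced against the hook's tines or the post (more than 12 N) (contact force between carrier and stand above 12 N).
It fails at once if the carrier is tipped more than 0.15 rad (8.5 degrees) (angle between carrier's own z axis and vertical above 0.15 rad).
It fails at once if the carrier is banged into or pressed hard on the tray (more than 40 N) (contact force between carrier and tray above 40 N).
It fails at once if the carrier is dropped into the tray (enters it faster than 0.4 m/s) (horizontal distance between carrier and tray below 0.05 m and z of carrier in the frame of tray below 0.03 m and linear speed of carrier above 0.4 m/s).
It fails at once if a bystander is moved more than 20 mm (distance of any of tip_box, tube_rack, beaker from where it was at the start of the episode above 0.02 m).
It also fails if it takes over 64 s, if anything falls off the work surface, if the arm or the gripper's body presses on something with over 40 N, if the wrist force passes 120 N, or if a joint passes its speed limit or range.

## Robot

A 6-joint arm with a two-finger parallel gripper is mounted at the origin on the work surface. World frame = base frame: x ahead of the robot, y to its left, z up, the work surface at z = 0. Lengths are in m, angles in rad, forces in N, time in s.
With the tool pointing down it reaches from about 0.35 to 1 m from the base axis. Payload 7.1 kg.
Tool frame: the origin (TCP) lies on the centre line of the jaws, within the pads' length; the fingertips stand 22 mm ahead of it and the grasp point (between the pads) lies 3 mm ahead of it; y points along the fingers, z is the direction in which the jaws open and shut, and the axes are right-handed (so a half turn about y gives the same grasp; the last joint's range is limited). The gripper opens to 85 mm and grips with 20 to 120 N. Pads are 22 mm wide; open, the fingers measure 114 mm over their backs; the gripper's body (76 mm by 85 mm) begins 54 mm behind the grasp point. The pads swing forward as they close: fully open they stand 13 mm farther back than shut.
Start: joints at [1.203, 0.423, 1.63, -0, 1.089, -0.019], TCP at [0.214, 0.587, 0.253] pointing down, gripper open.
Joint ranges: [-3, 3], [-0.9, 2.11], [0.09, 2.58], [-1.31, 4.45], [0.11, 2.69], [-2.54, 2.54]. Speed limits (rad/s): [2.39, 2.39, 3.01, 3.14, 3.14, 3.14].

## Interface

Orientations are given as a 3x3 rotation matrix whose columns are the frame's x, y, z axes.
In Python, from station import get_obs, capture, finish_job gives the robot as it stands.
- The arm moves only by the tool servo_tool, never from a script. Its argument "moves" is a list of rows, each a list of 6 numbers: the shift along the tool's x, y, z each as a share of 400 mm, from -1 to 1, then the turn, a rotation vector about the tool's x, y, z each as a share of 180 degrees, from -1 to 1. A call has 1 to 20 rows; each row is the pose to reach, as a shift and turn from the pose commanded when the call began, along the tool's axes at that moment, turning the shorter way round; what a row does not reach only later rows make up. A row lasts 1/8 s, in which the tool goes at most 62.5 mm and 10.7 degrees, less where a joint would pass 70% of its speed; a pose out of reach is approached as far as the arm can. A call with a number of a shift or a turn outside -1 to 1 is refused whole. A call with a gripper value outside its range is refused whole. "jaw" is the opening, from -1 (shut) to 1 (fully open), set as the call begins (left out, the last holds). The fingers move at their own pace and stop on an object; "grip_force" is the grip in N (left out, the last holds). Time passes only in rows, so rows that repeat a pose let the fingers close. It gives the time, the measured TCP pose, the force and the opening at its end, in the units of the state.
- get_obs(): the state, without advancing time (a new reading comes with each control period).
- capture(name): name is "side" or "top" or "wrist"; returns a dict with "img" (480x640x3 uint8, red, green, blue), "range_z" (480x640 float32, m along the optical axis (not along the pixel's ray), 0 where there is no reading), "mtx" (3x3 intrinsics, pixels), "world_from_camera" (4x4, takes a point from camera to world coordinates); the wrist camera has in their place "hand_eye" (4x4, takes a point from camera to tool coordinates, whose origin is the TCP and whose axes are the tool frame's). Camera axes: x right, y down, z forward; pixel columns grow to the right and rows downward; lengths in m; the calibration is good to about 2 mm. A picture is of the moment at which its call begins: read the wrist's pose just before it.
- finish_job(): hands the job in, once; it reports no verdict.
The state is a dict: "clock": time; "joint_pos": joint angles; "qvel": joint speeds; "tau": joint torques, N m; "position": TCP position; "orientation": TCP orientation; "force": force on the tool from outside, world axes, zero at the start; "wrist_torque": the same for the moment, N m; "finger_gap": finger opening in m.
Only numpy, scipy, OpenCV 4.12 (cv2) and the standard library are available. Lean on these libraries where they do the work, as an engineer would, in place of code of your own. Each camera call takes 0.05 s, during which the arm holds its last target. There are 200 camera calls.

## Working session

There is one attempt and no reset: what is moved stays moved. The work goes in short steps, Python scripts to look and compute and a tool call to move; the robot and the scene stay as the last step left them, time stands still between calls to the robot, and variables do not carry over. Pictures are saved under pics/ and viewed, about 8 in all and at most 12, crops included, and the job is handed in when it is done.

Besides the shell and the picture viewer there is one more tool, called as name(argument=value, ...), one argument or row to a line, values as JSON. servo_tool: Moves the arm, as the interface text tells. Its arguments: {"type":"object","properties":{"moves":{"type":"array","items":{"type":"array","items":{"type":"number","minimum":-1,"maximum":1}}},"jaw":{"type":"number"},"grip_force":{"type":"number"}},"required":["moves"]}

```bash
mkdir -p pics; ls; python3 - <<'E'
from station import *
import numpy as np,cv2
o=get_obs(); print({k:np.round(v,3).tolist() for k,v in o.items()})
for n in("side","top"):
    c=capture(n); cv2.imwrite(f"pics/{n}0.png",c["img"][:,:,::-1]); np.savez(f"{n}0.npz",**c)
    print(n,np.round(c["mtx"],1).tolist(),np.round(c["world_from_camera"],3).tolist())
E
```

```text
pics
{'clock': 0.0, 'joint_pos': [1.203, 0.424, 1.631, 0.0, 1.089, -0.019], 'qvel': [-0.002, 0.001, -0.001, -0.001, 0.001, -0.001], 'tau': [-0.001, -55.74, -28.173, -0.0, 0.008, -0.0], 'position': [0.213, 0.587, 0.253], 'orientation': [[0.94, -0.001, 0.342], [-0.342, -0.001, 0.94], [-0.0, -1.0, -0.001]], 'force': [0.434, 0.179, 0.781], 'wrist_torque': [-0.012, 0.048, -0.025], 'finger_gap': 0.085}
side [[547.0, 0.0, 314.5], [0.0, 547.0, 233.5], [0.0, 0.0, 1.0]] [[-0.999, -0.044, 0.025, 0.536], [-0.046, 0.615, -0.787, 1.196], [0.019, -0.787, -0.617, 1.104], [0.0, 0.0, 0.0, 1.0]]
top [[535.6, 0.0, 306.8], [0.0, 535.6, 240.1], [0.0, 0.0, 1.0]] [[-0.026, -0.996, 0.081, 0.471], [-1.0, 0.025, -0.002, -0.016], [-0.0, -0.081, -0.997, 1.623], [0.0, 0.0, 0.0, 1.0]]
```

View pics/side0.png

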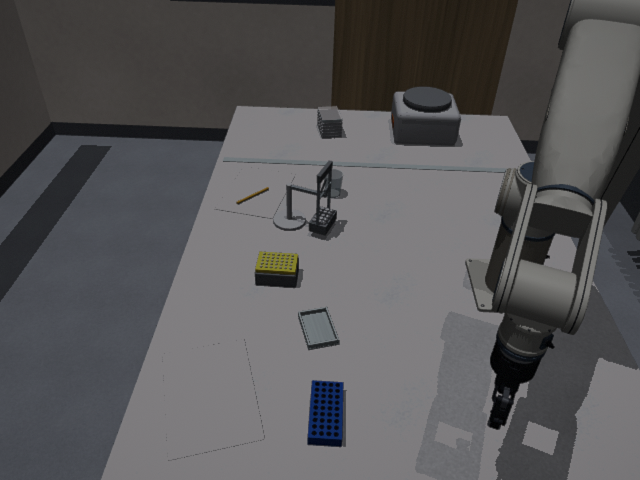

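View pics/top0.png

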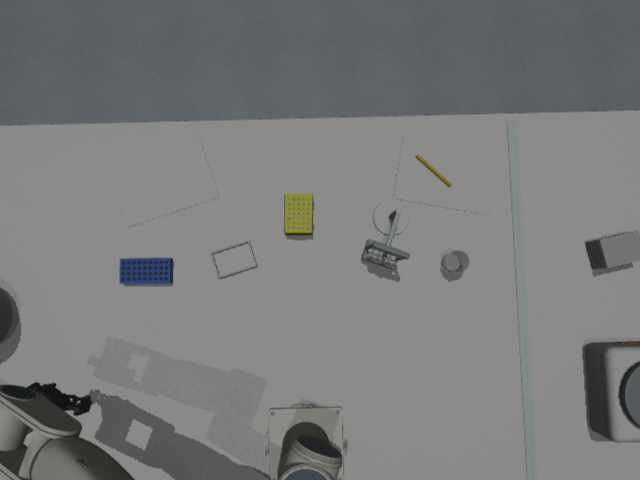

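The side view shows the stand at about (290,200), the carrier hanging at (323,195) and the tray at (318,327). In the top view the carrier is at (385,255), the post foot at (392,216), the tray at (234,260), the tip box at (299,214), the beaker at (454,262) and the blue rack at (146,271). Next I measure these from the depth cloud.

```bash
cat > h.py <<'E'
import numpy as np,cv2
def cloud(c,T=None):
    T=c["world_from_camera"] if T is None else T
    z=c["range_z"];v,u=np.indices(z.shape);K=c["mtx"]
    p=np.stack([(u-K[0,2])/K[0,0]*z,(v-K[1,2])/K[1,1]*z,z],-1)
    w=p@T[:3,:3].T+T[:3,3]; w[z==0]=np.nan
    return w
def rect(p): # p Nx2 -> centre,size,angle of long side
    (c,s,a)=cv2.minAreaRect((p*1000).astype(np.float32)); return np.round(c,1),np.round(s,1),round(a,1)
E
python3 - <<'E'
from h import *
t=cloud(np.load("top0.npz")); s=cloud(np.load("side0.npz"))
def box(w,u0,u1,v0,v1): 
    q=w[v0:v1,u0:u1].reshape(-1,3); return q[~np.isnan(q).any(1)]
def sel(q,a,b): return q[(q[:,2]>a)&(q[:,2]<b)]
for n,w,b in(("top",t,(345,425,195,285)),("side",s,(265,350,150,245))):
    q=box(w,*b); print(n,"hist",np.histogram(q[:,2],bins=np.arange(-.01,.27,.02))[0])
    for a,bb in((.02,.08),(.13,.152),(.155,.2),(.205,.26)):
        r=sel(q,a,bb)
        if len(r)>4: print(a,bb,len(r),rect(r[:,:2]),np.round(r.mean(0),3))
for n,b in(("tray",(205,265,235,285)),("tip",(280,318,188,240)),("beaker",(436,474,245,280)),("rack",(115,178,252,290))):
    q=box(t,*b);r=sel(q,.012,.12);print(n,rect(r[:,:2]),np.round(np.percentile(r[:,2],[5,50,95]),3))
q=box(s,295,342,303,350);r=sel(q,.012,.05);print("tray side",rect(r[:,:2]),np.round(np.percentile(r[:,2],[5,50,95]),3))
E
```

```text
top hist [5379  749   46  433   14   11   12  154  101   16   11   27  213    0]
0.02 0.08 525 (array([ 617.9, -255.1]), array([102. , 202.4]), 71.0) [ 0.557 -0.23   0.055]
0.13 0.152 195 (array([ 605. , -233.7]), array([ 90.2, 140.7]), 86.9) [ 0.614 -0.255  0.147]
0.155 0.2 54 (array([ 599.2, -231.3]), array([139.8,  89.8]), 0.9) [ 0.551 -0.228  0.172]
0.205 0.26 240 (array([ 551.7, -234.3]), array([100.2,  14.5]), 70.1) [ 0.551 -0.234  0.237]
side hist [6060  447  220  457  156   69   64  204   86   61   38   78  103    0]
0.02 0.08 848 (array([ 544.1, -330.7]), array([293.2, 163.8]), 58.2) [ 0.554 -0.285  0.052]
0.13 0.152 229 (array([ 607.7, -233.8]), array([ 97.9, 141.8]), 88.8) [ 0.611 -0.248  0.143]
0.155 0.2 128 (array([ 549.9, -231.1]), array([107.8,  27. ]), 68.4) [ 0.554 -0.233  0.177]
0.205 0.26 188 (array([ 554.5, -236.4]), array([109.1,  17.1]), 69.0) [ 0.556 -0.225  0.229]
tray (array([553.3, 193.4]), array([ 82.5, 145.7]), 16.9) [0.012 0.019 0.026]
tip (array([676.4,  10.8]), array([ 93.7, 118.5]), 88.6) [0.047 0.065 0.072]
beaker (array([ 517.9, -461.7]), array([116.2,  68.9]), 64.4) [0.014 0.061 0.089]
rack (array([518. , 473.8]), array([171.5,  80.1]), 89.9) [0.027 0.033 0.04 ]
tray side (array([553.8, 204.7]), array([ 83.1, 129.1]), 16.4) [0.013 0.018 0.023]
```

```bash
cat >> h.py <<'E'
from scipy.spatial.transform import Rotation as R
def Rt(a): # tool down, jaw axis at heading a (deg)
    c,s=np.cos(np.radians(a)),np.sin(np.radians(a)); return np.array([[s,0,c],[-c,0,s],[0,-1,0]])
def row(p,a,p0,R0):
    d=R0.T@(np.array(p)-p0)/.4; r=R.from_matrix(R0.T@Rt(a)).as_rotvec()/np.pi
    return np.round(np.r_[d,r],4).tolist()
E
python3 - <<'E'
from h import *
from station import get_obs
o=get_obs(); p0=np.array(o["position"]);R0=np.array(o["orientation"])
p1=np.array([.40,.19,.36]); print(row([.3,.4,.36],50,p0,R0)); print(row(p1,25,p0,R0)); print(row([.53,-.225,.36],-20,p1,Rt(25)))
t=cloud(np.load("top0.npz"))
q=t[195:240,370:412].reshape(-1,3); q=q[~np.isnan(q).any(1)]
f=q[(q[:,2]>.005)&(q[:,2]<.02)]; print("foot",cv2.minEnclosingCircle((f[:,:2]*1000).astype(np.float32)),len(f))
for z0,z1 in((.1,.13),(.134,.152),(.152,.3)):
    r=q[(q[:,2]>z0)&(q[:,2]<z1)]; print(len(r),np.round(r.mean(0),3) if len(r) else '')
    if len(r)>10: print(rect(r[:,:2]))
E
```

```text
[0.3632, -0.268, -0.3656, 0.0005, 0.1112, 0.0001]
[0.7776, -0.2674, -0.7735, 0.0004, 0.2501, 0.0002]
[1.0776, 0.0, -0.1439, 0.0, 0.25, 0.0]
foot ((666.4177856445312, -274.8547668457031), 90.4411392211914) 938
8 [ 0.664 -0.267  0.112]
142 [ 0.63  -0.261  0.147]
(array([ 628.8, -262. ]), array([16.5, 91.5]), 71.5)
17 [ 0.642 -0.265  0.154]
(array([ 629.6, -259.7]), array([10. , 85.9]), 66.0)
```

servo_tool(
  moves=[
    [0.05,-0.15,-0.05,0,0,0],
    [0.15,-0.2674,-0.15,0,0.05,0],
    [0.3632,-0.268,-0.3656,0,0.1112,0],
    [0.7776,-0.2674,-0.7735,0,0.25,0],
    [0.7776,-0.2674,-0.7735,0,0.25,0],
    [0.7776,-0.2674,-0.7735,0,0.25,0],
    [0.7776,-0.2674,-0.7735,0,0.25,0],
    [0.7776,-0.2674,-0.7735,0,0.25,0],
    [0.7776,-0.2674,-0.7735,0,0.25,0],
    [0.7776,-0.2674,-0.7735,0,0.25,0],
    [0.7776,-0.2674,-0.7735,0,0.25,0],
  ],
  jaw=1,
)

```text
clock: 1.48
position: [0.3996, 0.1912, 0.3601]
orientation: [[0.424, -0.0, 0.905], [-0.905, 0.0, 0.424], [-0.0, -1.0, -0.0]]
force: [-0.3, -1.0, -0.2]
finger_gap: 0.0855
```

servo_tool(
  moves=[
    [1,0,-0.1335,0,0.25,0],
    [1,0,-0.1335,0,0.25,0],
    [1,0,-0.1335,0,0.25,0],
    [1,0,-0.1335,0,0.25,0],
    [1,0,-0.1335,0,0.25,0],
    [1,0,-0.1335,0,0.25,0],
    [1,0,-0.1335,0,0.25,0],
    [1,0,-0.1335,0,0.25,0],
    [1,0,-0.1335,0,0.25,0],
    [1,0,-0.1335,0,0.25,0],
    [1,0,-0.1335,0,0.25,0],
  ],
)

```text
clock: 2.85
position: [0.5209, -0.1937, 0.3606]
orientation: [[-0.34, 0.0, 0.94], [-0.94, -0.0, -0.34], [-0.0, -1.0, 0.0]]
force: [0.1, -0.0, 0.1]
finger_gap: 0.0855
```

```bash
python3 - <<'E'
from h import *
from station import *
o=get_obs(); c=capture("wrist"); T=np.eye(4);T[:3,:3]=o["orientation"];T[:3,3]=o["position"]
W=T@c["hand_eye"]; print(np.round(c["hand_eye"],3).tolist()); np.savez("w1.npz",**c,W=W)
cv2.imwrite("pics/w1.png",c["img"][:,:,::-1])
w=cloud(c,W); q=w.reshape(-1,3); q=q[~np.isnan(q).any(1)]
d=q[:,:2]-[.5525,-.2345]; q=q[np.hypot(*d.T)<.09]
ex=np.array([np.cos(np.radians(-20)),np.sin(np.radians(-20))])
for a,b in((.05,.075),(.14,.165),(.165,.205),(.23,.245)):
    r=q[(q[:,2]>a)&(q[:,2]<b)]
    if len(r)>5: print(a,b,len(r),rect(r[:,:2]),np.round(np.median(r,0),4))
E
```

```text
[[0.001, 0.962, 0.273, -0.07], [0.0, -0.273, 0.962, -0.12], [1.0, -0.001, -0.001, -0.001], [0.0, 0.0, 0.0, 1.0]]
0.05 0.075 2515 (array([ 552.9, -233.7]), array([100.7,  60. ]), 69.6) [ 0.545 -0.219  0.056]
0.14 0.165 1599 (array([ 581.9, -228.8]), array([108.9,  87.7]), 5.1) [ 0.5828 -0.248   0.1462]
0.165 0.205 412 (array([ 543.3, -229.5]), array([98.5, 24.1]), 66.8) [ 0.5406 -0.2247  0.1863]
0.23 0.245 2669 (array([ 552.9, -234.2]), array([99.8, 14.4]), 69.5) [ 0.5538 -0.2291  0.2371]
```

View pics/w1.png

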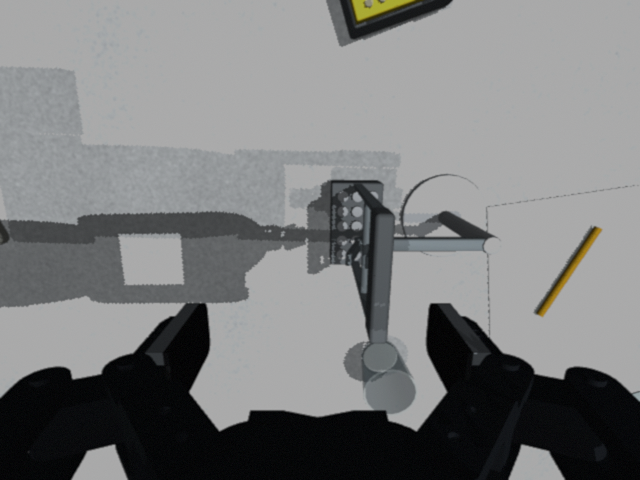

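The wrist view shows the handle bar running from (383,212) to (378,338), with the front tine below it near (355,250). The handle is centred at (0.553, -0.234) with its jaw heading at -20.5°, and the top view agrees. I'll check the hook's lean in the cloud.

```bash
python3 - <<'E'
from h import *
from station import get_obs
ex=np.array([np.cos(np.radians(-20.)),np.sin(np.radians(-20.))]);ey=np.array([-ex[1],ex[0]])
for n in("w1","side0","top0"):
    c=np.load(n+".npz"); w=cloud(c,c["W"] if "W" in c else None).reshape(-1,3); w=w[~np.isnan(w).any(1)]
    d=w[:,:2]-[.5529,-.2342]; x,y,z=d@ex,d@ey,w[:,2]
    m=(abs(y)<9)&(abs(y)<.009)&(abs(x)<.05)&(z>.13)&(z<.206)
    print(n,m.sum()); P=np.c_[x,y,z][m]*1000; P=P[np.argsort(P[:,2])]
    print(np.round(P[::max(1,len(P)//40)]).astype(int).tolist())
o=get_obs();p0,R0=np.array(o["position"]),np.array(o["orientation"])
print(row([.553,-.2342,.30],-20.4,p0,R0),row([.553,-.2342,.231],-20.4,p0,R0))
E
```

```text
w1 787
[[37, 7, 136], [42, 7, 138], [-5, 7, 141], [-10, 6, 143], [33, 2, 144], [34, 7, 144], [27, -2, 145], [36, 3, 145], [32, -1, 145], [46, -3, 145], [37, 3, 145], [29, 0, 145], [40, -3, 145], [35, 7, 145], [27, 7, 146], [27, 6, 146], [31, -2, 146], [34, 1, 146], [45, 2, 146], [33, 5, 146], [46, 4, 147], [-10, 6, 149], [-4, -7, 151], [-10, 6, 152], [1, 4, 153], [-1, 5, 153], [0, -2, 154], [0, -3, 154], [-11, 6, 156], [-10, -1, 161], [-11, 2, 166], [-12, 4, 171], [-14, 6, 175], [-15, -3, 179], [-16, 0, 184], [-22, 2, 187], [-18, 3, 189], [-19, -1, 190], [-18, 2, 190], [-20, 7, 191], [-6, -3, 197], [-5, -3, 198]]
side0 100
[[-4, -3, 133], [48, 3, 134], [33, 5, 136], [39, 8, 136], [0, 5, 137], [4, 2, 138], [39, 0, 139], [35, -7, 140], [14, 3, 140], [-5, 8, 141], [46, 8, 142], [31, -4, 142], [-4, 5, 143], [26, 8, 144], [43, -2, 144], [49, 1, 144], [39, -1, 146], [47, -2, 147], [0, 3, 148], [14, 4, 148], [-8, 8, 149], [-7, -2, 150], [5, -7, 151], [2, -8, 152], [-5, 8, 152], [-1, -2, 152], [4, 2, 154], [10, 6, 154], [8, 2, 156], [-10, -4, 158], [-8, 8, 161], [6, -1, 163], [-12, 2, 165], 
[... 328 characters left out ...]
43], [39, -4, 144], [22, 5, 144], [45, 4, 145], [49, 2, 145], [18, -2, 146], [28, 4, 146], [47, -2, 146], [46, 1, 147], [42, 6, 147], [26, 1, 147], [32, 0, 147], [29, -1, 148], [17, 1, 148], [31, 2, 148], [36, -5, 149], [32, -3, 149], [26, 7, 149], [44, -2, 150], [41, -3, 150], [42, 3, 150], [45, -5, 150], [30, -3, 150], [35, 7, 151], [36, 4, 152], [50, -3, 152], [-5, -6, 152], [40, 0, 152], [24, 4, 154], [-5, 3, 154], [-3, 4, 156], [-11, 3, 165], [-11, 1, 169], [-15, 6, 172], [-15, 4, 179], [-16, -2, 183], [-22, -3, 187], [-16, -4, 189], [-21, 4, 191], [-6, 0, 193], [-21, 1, 195], [-20, -1, 197]]
[0.0674, 0.1514, 0.1097, -0.0001, 0.0027, -0.0] [0.0674, 0.3239, 0.1096, -0.0001, 0.0027, -0.0]
```

The front tine's inner face runs from (-10, 161) to (-18, 190) mm and the rear tip is near (-6, 197). So the throat leans about 0.28 rad towards the stand's -x. Next I descend and half-close the jaws to check they are centred on the handle.

servo_tool(
  moves=[
    [0.0674,0.08,0.1097,0,0.0027,0],
    [0.0674,0.15,0.1097,0,0.0027,0],
    [0.0674,0.22,0.1097,0,0.0027,0],
    [0.0674,0.28,0.1097,0,0.0027,0],
    [0.0674,0.31,0.1097,0,0.0027,0],
    [0.0674,0.3239,0.1097,0,0.0027,0],
    [0.0674,0.3239,0.1097,0,0.0027,0],
    [0.0674,0.3239,0.1097,0,0.0027,0],
  ],
  jaw=-0.3,
  grip_force=20,
)

```text
clock: 3.9
position: [0.5534, -0.2353, 0.2317]
orientation: [[-0.35, 0.001, 0.937], [-0.937, -0.001, -0.35], [0.0, -1.0, 0.002]]
force: [-0.9, 0.7, -0.9]
finger_gap: 0.0298
```

```bash
python3 - <<'E'
from h import *
from station import *
o=get_obs(); c=capture("wrist"); T=np.eye(4);T[:3,:3]=o["orientation"];T[:3,3]=o["position"]
W=T@c["hand_eye"]; np.savez("w2.npz",**c,W=W)
cv2.imwrite("pics/w2.png",c["img"][:,:,::-1])
w=cloud(c,W);p=np.array(o["position"]);R0=np.array(o["orientation"])
q=(w.reshape(-1,3)-p)@R0; q=q[~np.isnan(q).any(1)]*1000  # tool frame mm
m=(abs(q[:,2])<50)&(q[:,1]<15)&(q[:,1]>-15)&(abs(q[:,0])<60); q=q[m]
for x0 in range(-55,20,10):
    r=q[(q[:,0]>=x0)&(q[:,0]<x0+10)]; z=np.sort(r[:,2])
    print(x0,len(z),np.round(np.histogram(z,bins=np.arange(-40,41,4))[0]).tolist())
h=q[(q[:,1]>-9)&(q[:,1]<-3)&(q[:,0]<-15)&(abs(q[:,2])<15)]; print(rect(h[:,[0,2]]))
E
```

```text
-55 1047 [0, 0, 0, 0, 0, 0, 0, 0, 259, 336, 324, 128, 0, 0, 0, 0, 0, 0, 0, 0]
-45 1255 [0, 0, 0, 0, 0, 0, 0, 0, 325, 393, 352, 185, 0, 0, 0, 0, 0, 0, 0, 0]
-35 1174 [0, 0, 0, 0, 0, 0, 0, 0, 320, 344, 346, 164, 0, 0, 0, 0, 0, 0, 0, 0]
-25 1113 [0, 0, 0, 0, 0, 0, 0, 0, 304, 327, 311, 171, 0, 0, 0, 0, 0, 0, 0, 0]
-15 3624 [0, 0, 154, 258, 322, 565, 0, 0, 267, 313, 290, 148, 0, 466, 422, 198, 221, 0, 0, 0]
-5 1528 [0, 0, 0, 0, 0, 279, 0, 0, 250, 295, 285, 150, 0, 269, 0, 0, 0, 0, 0, 0]
5 1203 [0, 0, 0, 0, 0, 145, 0, 0, 236, 255, 276, 133, 0, 158, 0, 0, 0, 0, 0, 0]
15 840 [0, 0, 0, 0, 0, 0, 0, 0, 210, 245, 249, 136, 0, 0, 0, 0, 0, 0, 0, 0]
(array([-32911.2,   -816.4]), array([13902.1, 35809.9]), 89.9)
```

View pics/w2.png

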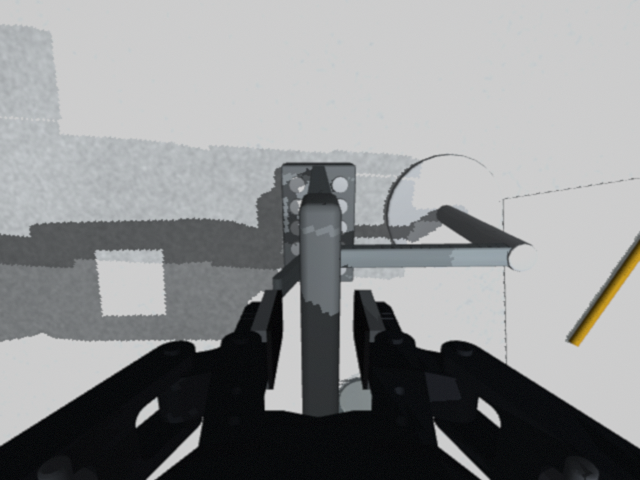

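```bash
python3 - <<'E'
from h import *
from station import get_obs
o=get_obs();p=np.array(o["position"]);R0=np.array(o["orientation"])
c=np.load("w2.npz");q=(cloud(c,c["W"]).reshape(-1,3)-p)@R0*1000;q=q[~np.isnan(q).any(1)]
q=q[(abs(q[:,2])<30)&(abs(q[:,1])<15)&(q[:,0]<12)&(q[:,0]>-8)]
for n,m in(("L",q[:,2]<-11),("H",abs(q[:,2])<10.5),("R",q[:,2]>10.5)):
    print(n,np.round(np.percentile(q[m][:,2],[0,2,50,98,100]),1),np.round(np.median(q[m][:,1]),1))
print(o["force"],p)
E
```

```text
L [-30.  -29.8 -16.6 -16.4 -16.3] -0.9
H [-7.7 -7.4 -0.7  5.9  6.3] -5.5
R [13.2 13.3 13.5 26.7 27.2] -0.5
[ 0.18884373  0.46025037 -0.13549465] [ 0.55339071 -0.23529723  0.23166366]
```

servo_tool(
  moves=[
    [0,0,0.0018,0,0,0],
    [0,0,0.0018,0,0,0],
    [0,0,0.0018,0,0,0],
  ],
  jaw=-0.63,
)

```text
clock: 4.32
position: [0.5536, -0.2354, 0.2308]
orientation: [[-0.35, 0.0, 0.937], [-0.937, -0.0, -0.35], [-0.0, -1.0, 0.0]]
force: [-0.5, -0.1, -1.1]
finger_gap: 0.0158
```

servo_tool(
  moves=[
    [0,0,0,0,0,0],
    [0,0,0,0,0,0],
    [0,0,0,0,0,0],
    [0,0,0,0,0,0],
  ],
  jaw=-0.75,
)

```text
clock: 4.82
position: [0.5538, -0.2354, 0.2309]
orientation: [[-0.35, 0.0, 0.937], [-0.937, -0.0, -0.35], [0.0, -1.0, 0.0]]
force: [0.0, -0.1, 0.9]
finger_gap: 0.0136
```

servo_tool(
  moves=[
    [0,0,0,0,0,0],
    [0,0,0,0,0,0],
    [0,0,0,0,0,0],
    [0,0,0,0,0,0],
  ],
  jaw=-1,
  grip_force=50,
)

```text
clock: 5.32
position: [0.5537, -0.2354, 0.2309]
orientation: [[-0.35, 0.0, 0.937], [-0.937, -0.0, -0.35], [0.0, -1.0, 0.0]]
force: [1.1, -0.6, 2.8]
finger_gap: 0.013
```

servo_tool(
  moves=[
    [0,-0.0024,-0.0007,0,0,0],
    [0,-0.0048,-0.0014,0,0,0],
    [0,-0.0072,-0.0021,0,0,0],
    [0,-0.0096,-0.0028,0,0,0],
    [0,-0.0096,-0.0028,0,0,0],
    [0,-0.0096,-0.0028,0,0,0],
  ],
)

```text
clock: 6.08
position: [0.5525, -0.2349, 0.2346]
orientation: [[-0.35, -0.0, 0.937], [-0.937, -0.0, -0.35], [0.0, -1.0, -0.0]]
force: [0.8, -1.0, -1.2]
finger_gap: 0.0133
```

```bash
cat > f.py <<'E'
from h import *
from station import *
# settled force / torque in tool frame, averaged over a few camera calls (time passes there)
F=[];M=[]
for i in range(5):
    capture("side"); o=get_obs(); R0=np.array(o["orientation"]); F.append(R0.T@o["force"]); M.append(R0.T@o["wrist_torque"])
print("F tool",np.round(np.mean(F,0),2),"sd",np.round(np.std(F,0),2),"M tool",np.round(np.mean(M,0),3),"sd",np.round(np.std(M,0),3),np.round(o["position"],4),o["clock"])
E
python3 f.py
```

```text
F tool [-0.11  1.41 -0.01] sd [0.4  0.42 0.45] M tool [ 0.001 -0.015 -0.018] sd [0.027 0.012 0.032] [ 0.5525 -0.235   0.2346] 6.325
```

servo_tool(
  moves=[
    [0,-0.0024,-0.0007,0,0,0],
    [0,-0.0048,-0.0014,0,0,0],
    [0,-0.0072,-0.0021,0,0,0],
    [0,-0.0096,-0.0028,0,0,0],
    [0,-0.012,-0.0035,0,0,0],
    [0,-0.0144,-0.0042,0,0,0],
    [0,-0.0168,-0.0049,0,0,0],
    [0,-0.0192,-0.0056,0,0,0],
    [0,-0.0192,-0.0056,0,0,0],
    [0,-0.0192,-0.0056,0,0,0],
  ],
)

```text
clock: 7.58
position: [0.5504, -0.2342, 0.2422]
orientation: [[-0.35, -0.0, 0.937], [-0.937, -0.0, -0.35], [0.0, -1.0, -0.0]]
force: [-0.8, -0.5, -2.2]
finger_gap: 0.0132
```

```bash
python3 f.py
```

```text
F tool [0.38 1.81 0.33] sd [0.47 0.45 0.47] M tool [-0.003  0.023 -0.009] sd [0.03  0.023 0.025] [ 0.5504 -0.2342  0.2422] 7.825
```

servo_tool(
  moves=[
    [0,-0.0024,-0.0007,0,0,0],
    [0,-0.0048,-0.0014,0,0,0],
    [0,-0.0072,-0.0021,0,0,0],
    [0,-0.0096,-0.0028,0,0,0],
    [0,-0.012,-0.0035,0,0,0],
    [0,-0.0144,-0.0042,0,0,0],
    [0,-0.0168,-0.0049,0,0,0],
    [0,-0.0192,-0.0056,0,0,0],
    [0,-0.0192,-0.0056,0,0,0],
    [0,-0.0192,-0.0056,0,0,0],
  ],
)

```text
clock: 9.07
position: [0.5483, -0.2334, 0.2499]
orientation: [[-0.35, -0.0, 0.937], [-0.937, 0.0, -0.35], [-0.0, -1.0, -0.0]]
force: [0.5, -0.2, -2.4]
finger_gap: 0.0128
```

```bash
cat >> f.py <<'E'
c=capture("side"); w=cloud(c).reshape(-1,3); w=w[~np.isnan(w).any(1)]
ex=np.array([np.cos(np.radians(-20.)),np.sin(np.radians(-20.))]);ey=np.array([-ex[1],ex[0]])
d=(w[:,:2]-[.5529,-.2342])
P=np.c_[d@ex,d@ey,w[:,2]]*1000
np.savez("s_%05.1f.npz"%o["clock"],**c)
# throat: inner/outer faces seen within |y|<6, above z 155 and below handle
lift=o["position"][2]-.2309
m=(abs(P[:,1])<7)&(abs(P[:,0])<45)&(P[:,2]>157)&(P[:,2]<203)
for z in range(157,203,6):
    r=np.sort(P[m&(P[:,2]>=z)&(P[:,2]<z+6)][:,0]); print(z,np.round(r).astype(int).tolist())
E
python3 f.py
```

```text
F tool [-0.22  1.82  0.16] sd [0.33 0.33 0.48] M tool [-0.016  0.01   0.008] sd [0.021 0.028 0.013] [ 0.5483 -0.2334  0.2499] 9.325
157 [-11, -10, -10, -6, 9]
163 [-9, -9, -6, -6, 4, 7]
169 [-15, -7, -7, -4, -3, -3, -2, 0, 0, 7, 7]
175 [-16, -12, 1, 3, 3]
181 [-18, -16, 0, 2, 4, 5]
187 [-20, -20, -18, -16, -16, -2, -2, 1]
193 [-2, 1]
199 [-5, -1]
```

servo_tool(
  moves=[
    [0,-0.0024,-0.0007,0,0,0],
    [0,-0.0048,-0.0014,0,0,0],
    [0,-0.0072,-0.0021,0,0,0],
    [0,-0.0096,-0.0028,0,0,0],
    [0,-0.012,-0.0035,0,0,0],
    [0,-0.0144,-0.0042,0,0,0],
    [0,-0.0168,-0.0049,0,0,0],
    [0,-0.0192,-0.0056,0,0,0],
    [0,-0.0192,-0.0056,0,0,0],
  ],
)

```text
clock: 10.5
position: [0.5463, -0.2326, 0.2577]
orientation: [[-0.35, 0.0, 0.937], [-0.937, -0.0, -0.35], [0.0, -1.0, 0.0]]
force: [-1.2, -0.6, -3.1]
finger_gap: 0.0136
```

```bash
python3 f.py
```

```text
F tool [ 0.01  1.74 -0.01] sd [0.51 0.51 0.53] M tool [0.013 0.006 0.012] sd [0.024 0.017 0.037] [ 0.5462 -0.2326  0.2576] 10.75
157 []
163 [-12, -11, -10, 5]
169 [-14, -13, -12, 4, 4]
175 [-16, -15, -11, -7, -6, 1, 4]
181 [-18, -16, -8, -7, -6, 0, 4]
187 [-18, -18, -17, 1]
193 [-3, -3, -2, 1, 3]
199 [-1]
```

servo_tool(
  moves=[
    [0,-0.0024,-0.0007,0,0,0],
    [0,-0.0048,-0.0014,0,0,0],
    [0,-0.0072,-0.0021,0,0,0],
    [0,-0.0096,-0.0028,0,0,0],
    [0,-0.012,-0.0035,0,0,0],
    [0,-0.0144,-0.0042,0,0,0],
    [0,-0.0168,-0.0049,0,0,0],
    [0,-0.0192,-0.0056,0,0,0],
    [0,-0.0192,-0.0056,0,0,0],
  ],
)

```text
clock: 11.92
position: [0.5442, -0.2318, 0.2654]
orientation: [[-0.35, 0.0, 0.937], [-0.937, -0.0, -0.35], [-0.0, -1.0, 0.0]]
force: [0.1, 0.8, -2.0]
finger_gap: 0.0131
```

```bash
python3 f.py
```

```text
F tool [-0.27  1.74  0.33] sd [0.28 0.26 0.58] M tool [-0.008 -0.    -0.009] sd [0.025 0.019 0.026] [ 0.5441 -0.2318  0.2652] 12.175
157 [-10, -9, -9, -6]
163 [-13, -11, -9, -8]
169 [-12, 4]
175 [-15, -12, -11, 1]
181 [-11, -11, -11, -10, -10, -5, 0, 3]
187 [-19, -19, -16, -16, -15, -9, -9, -1, 0, 2]
193 [-4, 1]
199 [-5]
```

servo_tool(
  moves=[
    [0,-0.0024,-0.0007,0,0,0],
    [0,-0.0048,-0.0014,0,0,0],
    [0,-0.0072,-0.0021,0,0,0],
    [0,-0.0096,-0.0028,0,0,0],
    [0,-0.012,-0.0035,0,0,0],
    [0,-0.0144,-0.0042,0,0,0],
    [0,-0.0168,-0.0049,0,0,0],
    [0,-0.0192,-0.0056,0,0,0],
    [0,-0.0192,-0.0056,0,0,0],
  ],
)

```text
clock: 13.35
position: [0.5421, -0.231, 0.273]
orientation: [[-0.35, 0.0, 0.937], [-0.937, -0.0, -0.35], [0.0, -1.0, 0.0]]
force: [-0.8, 0.7, -1.9]
finger_gap: 0.0129
```

```bash
python3 f.py
```

```text
F tool [0.09 1.82 0.12] sd [0.12 0.52 0.47] M tool [-0.01   0.007  0.006] sd [0.012 0.022 0.02 ] [ 0.542  -0.231   0.2729] 13.6
157 [-11, -10]
163 [-11, -10]
169 [-13, -10]
175 [-16, -13, -13, 1]
181 [-17, -15, 0, 1]
187 [-18, -17, -16, -15]
193 [-15, -14, -12, -11, -8, -3, -2]
199 [-1]
```

servo_tool(
  moves=[
    [0,-0.0025,-0.0007,0,0,0],
    [0,-0.005,-0.0014,0,0,0],
    [0,-0.0075,-0.0021,0,0,0],
    [0,-0.01,-0.0028,0,0,0],
    [0,-0.0125,-0.0035,0,0,0],
    [0,-0.015,-0.0042,0,0,0],
    [0,-0.0175,-0.0049,0,0,0],
    [0,-0.02,-0.0056,0,0,0],
    [0,-0.0235,-0.0066,0,0,0],
    [0,-0.027,-0.0076,0,0,0],
    [0,-0.031,-0.009,0,0,0],
    [0,-0.035,-0.01,0,0,0],
    [0,-0.035,-0.01,0,0,0],
  ],
)

```text
clock: 15.28
position: [0.5383, -0.2297, 0.2872]
orientation: [[-0.35, 0.0, 0.937], [-0.937, -0.0, -0.35], [0.0, -1.0, 0.0]]
force: [0.4, -0.3, -2.0]
finger_gap: 0.0133
```

```bash
sed -i 's/range(157,203,6)/range(184,216,4)/;s/<203)/<216)/' f.py; python3 f.py; python3 - <<'E'
from station import *; import cv2
c=capture("side"); cv2.imwrite("pics/s2.png",cv2.resize(c["img"][120:260,250:400,::-1],None,fx=4,fy=4))
E
```

```text
F tool [0.01 2.16 0.04] sd [0.81 0.21 0.47] M tool [-0.001  0.014  0.019] sd [0.033 0.026 0.025] [ 0.5383 -0.2296  0.2869] 15.525
184 [-15, -15]
188 [-19, -18, -15]
192 [-19, -18, -1]
196 []
200 []
204 [-18, -17, -17, -14, -12, -11]
208 [-18, -17, -17, -14, -11]
212 []
```

View pics/s2.png

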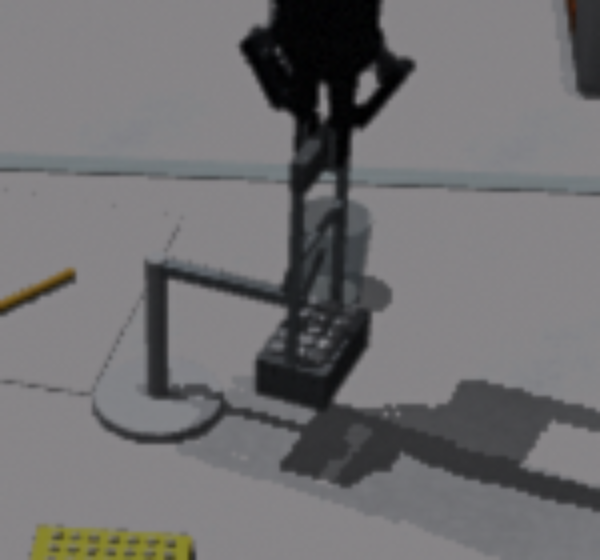

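The carrier hangs level from the gripper, its bar at about (-15, 206) mm and so above the front tip at about 194 mm. The force matches the carrier's weight alone, so I draw it out along the stand's -x.

servo_tool(
  moves=[
    [0,0,-0.01,0,0,0],
    [0,0,-0.02,0,0,0],
    [0,0,-0.03,0,0,0],
    [0,0,-0.045,0,0,0],
    [0,0,-0.06,0,0,0],
    [0,0,-0.075,0,0,0],
    [0,0,-0.1,0,0,0],
    [0,0,-0.13,0,0,0],
    [0,0,-0.16,0,0,0],
    [0,0,-0.2,0,0,0],
    [0,0,-0.24,0,0,0],
    [0,0,-0.27,0,0,0],
    [0,0,-0.29,0,0,0],
    [0,0,-0.3,0,0,0],
    [0,0,-0.3,0,0,0],
    [0,0,-0.3,0,0,0],
  ],
)

```text
clock: 17.62
position: [0.4263, -0.1878, 0.287]
orientation: [[-0.35, 0.0, 0.937], [-0.937, -0.0, -0.35], [0.0, -1.0, 0.0]]
force: [0.3, -0.7, -1.9]
finger_gap: 0.0134
```

```bash
python3 - <<'E'
from h import *
from station import *
o=get_obs();p0,R0=np.array(o["position"]),np.array(o["orientation"]); print(p0,o["force"],o["clock"])
# tray: top camera pixels of rim, refine with colour edges
c=capture("top"); w=cloud(c)
q=w[225:300,195:275].reshape(-1,3);q=q[~np.isnan(q).any(1)]; d=q[:,:2]-[.5535,.199]
r=q[(np.hypot(*d.T)<.09)&(q[:,2]>.013)&(q[:,2]<.028)]
a=np.radians(16.7);e=np.array([np.cos(a),np.sin(a)]);f=np.array([-e[1],e[0]]);x=(r[:,:2]-[.5535,.199])@e*1000;y=(r[:,:2]-[.5535,.199])@f*1000
print(np.histogram(x,np.arange(-60,61,5)),np.histogram(y,np.arange(-80,81,5)))
cv2.imwrite("pics/t2.png",cv2.resize(c["img"][225:300,195:275,::-1],None,fx=7,fy=7,interpolation=cv2.INTER_CUBIC))
print(row([.54,.12,.32],0,p0,R0),row([.51,.19,.32],16.7,p0,R0))
E
```

```text
[ 0.42625753 -0.18782626  0.2869908 ] [ 0.30313962 -0.69879595 -1.91220008] 17.625
(array([ 0,  0,  0, 39, 37,  8,  9,  9,  6, 10, 10,  7, 10,  9,  9,  7,  8,
        8, 32, 48,  0,  0,  0,  0]), array([-60, -55, -50, -45, -40, -35, -30, -25, -20, -15, -10,  -5,   0,
         5,  10,  15,  20,  25,  30,  35,  40,  45,  50,  55,  60])) (array([ 0,  0,  0,  0,  0, 43, 12,  4,  7,  6, 10,  8,  7,  7,  6,  7,  5,
       11, 11,  8,  6,  9,  6,  7,  6,  8,  8,  7, 37, 20,  0,  0]), array([-80, -75, -70, -65, -60, -55, -50, -45, -40, -35, -30, -25, -20,
       -15, -10,  -5,   0,   5,  10,  15,  20,  25,  30,  35,  40,  45,
        50,  55,  60,  65,  70,  75,  80]))
[-0.8204, -0.0825, -0.0027, -0.0001, -0.1137, 0.0] [-0.9581, -0.0826, -0.1342, -0.0001, -0.2065, 0.0]
```

```bash
python3 - <<'E'
from h import *
from station import *
o=get_obs();p0,R0=np.array(o["position"]),np.array(o["orientation"])
print(row([.545,.10,.32],16.7,p0,R0))
E
```

```text
[-0.778, -0.0826, 0.0266, -0.0001, -0.2065, 0.0]
```

servo_tool(
  moves=[
    [-0.01,-0.01,0,0,0,0],
    [-0.03,-0.02,0,0,-0.01,0],
    [-0.06,-0.03,0,0,-0.02,0],
    [-0.1,-0.05,0,0,-0.04,0],
    [-0.15,-0.07,0.005,0,-0.055,0],
    [-0.21,-0.08,0.01,0,-0.07,0],
    [-0.27,-0.0826,0.015,0,-0.085,0],
    [-0.33,-0.0826,0.02,0,-0.1,0],
    [-0.39,-0.0826,0.0266,0,-0.115,0],
    [-0.45,-0.0826,0.0266,0,-0.13,0],
    [-0.51,-0.0826,0.0266,0,-0.145,0],
    [-0.57,-0.0826,0.0266,0,-0.16,0],
    [-0.63,-0.0826,0.0266,0,-0.175,0],
    [-0.68,-0.0826,0.0266,0,-0.185,0],
    [-0.72,-0.0826,0.0266,0,-0.195,0],
    [-0.75,-0.0826,0.0266,0,-0.2065,0],
    [-0.77,-0.0826,0.0266,0,-0.2065,0],
    [-0.778,-0.0826,0.0266,0,-0.2065,0],
    [-0.778,-0.0826,0.0266,0,-0.2065,0],
    [-0.778,-0.0826,0.0266,0,-0.2065,0],
  ],
  grip_force=80,
)

```text
clock: 20.18
position: [0.5446, 0.0998, 0.32]
orientation: [[0.287, -0.0, 0.958], [-0.958, -0.0, 0.287], [0.0, -1.0, -0.0]]
force: [-0.3, -0.3, -1.4]
finger_gap: 0.0126
```

```bash
python3 - <<'E'
from h import *
from station import *
o=get_obs(); c=capture("wrist"); T=np.eye(4);T[:3,:3]=o["orientation"];T[:3,3]=o["position"]
W=T@c["hand_eye"]; np.savez("w3.npz",**c,W=W); cv2.imwrite("pics/w3.png",c["img"][:,:,::-1])
w=cloud(c,W); q=w.reshape(-1,3); q=q[~np.isnan(q).any(1)]
d=q[:,:2]-[.552,.205]; r=q[(np.hypot(*d.T)<.09)&(q[:,2]>.012)&(q[:,2]<.028)]
print(len(r),rect(r[:,:2]),np.round(np.median(r[:,2]),4))
t=(w-T[:3,3])@T[:3,:3]*1000; t=t.reshape(-1,3); t=t[~np.isnan(t).any(1)]
h=t[(t[:,1]>-12)&(t[:,1]<0)&(t[:,0]<-14)&(abs(t[:,2])<15)]; print("handle in tool",rect(h[:,[0,2]]/1000), np.round(np.median(h[:,1]),1))
E
```

```text
1672 (array([550.9, 205.1]), array([ 82.2, 121.4]), 16.7) 0.019
handle in tool (array([-32.9,  -0.9]), array([14.1, 37.7]), 89.9) -6.2
```

View pics/w3.png

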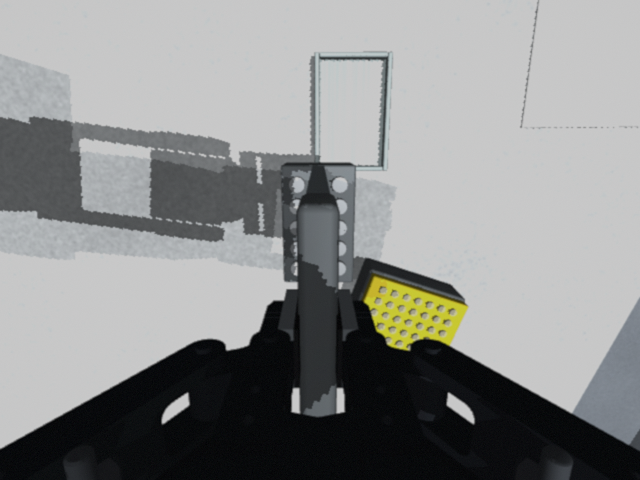

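The tray is clean in this view, corners from (315,52) to (388,170), and the cloud gives it as 82 x 121 mm at 16.7°. The rack hangs straight at (282–355, 163–280). I'll measure the rack against the tray in this same view.

```bash
python3 - <<'E'
from h import *
from station import *
o=get_obs();p0,R0=np.array(o["position"]),np.array(o["orientation"])
c=np.load("w3.npz"); w=cloud(c,c["W"]).reshape(-1,3); w=w[~np.isnan(w).any(1)]; t=(w-p0)@R0*1000
for a,b in((.139,.149),(.146,.156),(.11,.149),(.13,.16),(.325,.34)):
    r=t[(w[:,2]>a)&(w[:,2]<b)&(abs(t[:,2])<45)&(abs(t[:,0])<75)]; print(a,len(r),rect(r[:,[0,2]]/1000),np.round(np.percentile(w[(w[:,2]>a)&(w[:,2]<b)][:,2],[5,50,95]),4))
print("tray in tool",np.round((np.array([.5509,.2051,0])-p0)@R0*1000,1))
E
```

```text
0.139 3181 (array([-2.6, -0.9]), array([60.2, 98.9]), 90.0) [0.1429 0.1443 0.1457]
0.146 1218 (array([-6.8, -1.1]), array([90.3, 55.5]), 0.8) [0.1474 0.1502 0.1515]
0.11 3317 (array([-2.9, -0.9]), array([60.2, 99.4]), 90.0) [0.1422 0.1442 0.1457]
0.13 4344 (array([-2.8, -0.9]), array([99.3, 60.2]), 0.0) [0.1429 0.1446 0.1509]
0.325 9389 (array([-10.7,  -1.8]), array([75.2, 48.3]), 27.4) [0.3253 0.3264 0.3354]
tray in tool [-99.1 320.   36.3]
```

servo_tool(
  moves=[
    [-0.01,0,0.004,0,0,0],
    [-0.03,0,0.012,0,0,0],
    [-0.065,0,0.025,0,0,0],
    [-0.105,0,0.04,0,0,0],
    [-0.145,0,0.056,0,0,0],
    [-0.18,0.005,0.07,0,0,0],
    [-0.21,0.015,0.082,0,0,0],
    [-0.23,0.03,0.089,0,0,0],
    [-0.241,0.05,0.093,0,0,0],
    [-0.241,0.075,0.093,0,0,0],
    [-0.241,0.1,0.093,0,0,0],
    [-0.241,0.125,0.093,0,0,0],
    [-0.241,0.15,0.093,0,0,0],
    [-0.241,0.17,0.093,0,0,0],
    [-0.241,0.185,0.093,0,0,0],
    [-0.241,0.19,0.093,0,0,0],
    [-0.241,0.19,0.093,0,0,0],
    [-0.241,0.19,0.093,0,0,0],
  ],
)

```text
clock: 22.48
position: [0.5528, 0.2032, 0.2443]
orientation: [[0.287, 0.001, 0.958], [-0.958, 0.0, 0.287], [0.0, -1.0, 0.001]]
force: [0.6, 0.6, -1.6]
finger_gap: 0.0128
```

```bash
python3 - <<'E'
from h import *
from station import *
o=get_obs(); c=capture("wrist"); T=np.eye(4);T[:3,:3]=o["orientation"];T[:3,3]=o["position"]
W=T@c["hand_eye"]; cv2.imwrite("pics/w4.png",c["img"][:,:,::-1])
w=cloud(c,W).reshape(-1,3); w=w[~np.isnan(w).any(1)]; t=(w-T[:3,3])@T[:3,:3]*1000
for a,b in((.01,.024),(.058,.075)):
    r=t[(w[:,2]>a)&(w[:,2]<b)&(abs(t[:,2])<65)&(abs(t[:,0])<85)]; print(a,len(r),rect(r[:,[0,2]]/1000),np.median(w[(w[:,2]>a)&(w[:,2]<b)][:,2]))
print(o["position"],o["force"],o["clock"])
E
```

```text
0.01 1909 (array([-3.1, -1.7]), array([ 82.1, 120.4]), 90.0) 0.018949352422775456
0.058 4006 (array([-2.9, -0.9]), array([60. , 99.1]), 89.8) 0.06883047303086473
[0.55282112 0.20324986 0.24434363] [ 0.55932586  0.59833754 -1.58832265] 22.475
```

View pics/w4.png

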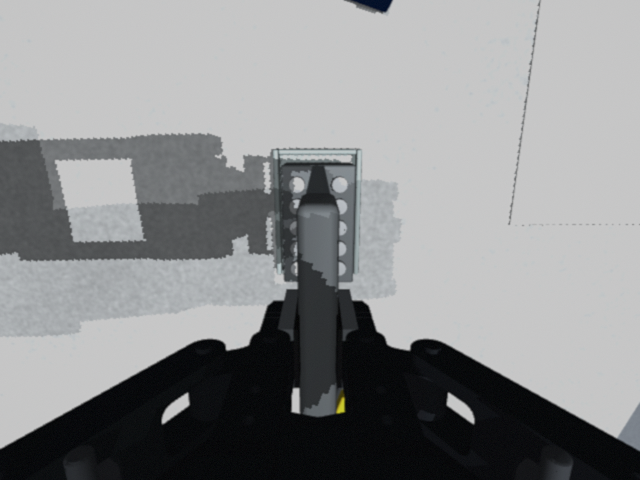

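The rack sits inside the tray outline at (275–360, 150–270), 0.2 mm off along y and 0.8 mm along x. I lower it.

servo_tool(
  moves=[
    [0,0.005,-0.002,0,0,0],
    [0,0.013,-0.002,0,0,0],
    [0,0.023,-0.002,0,0,0],
    [0,0.033,-0.002,0,0,0],
    [0,0.042,-0.002,0,0,0],
    [0,0.05,-0.002,0,0,0],
    [0,0.056,-0.002,0,0,0],
    [0,0.06,-0.002,0,0,0],
    [0,0.062,-0.002,0,0,0],
    [0,0.062,-0.002,0,0,0],
    [0,0.062,-0.002,0,0,0],
  ],
)

```text
clock: 23.9
position: [0.5519, 0.203, 0.2193]
orientation: [[0.287, 0.0, 0.958], [-0.958, 0.0, 0.287], [0.0, -1.0, 0.0]]
force: [-0.0, 0.0, -2.6]
finger_gap: 0.0124
```

servo_tool(
  moves=[
    [0,0.001,0,0,0,0],
    [0,0.002,0,0,0,0],
    [0,0.003,0,0,0,0],
    [0,0.004,0,0,0,0],
    [0,0.005,0,0,0,0],
    [0,0.005,0,0,0,0],
    [0,0.005,0,0,0,0],
  ],
)

```text
clock: 24.78
position: [0.5519, 0.203, 0.2172]
orientation: [[0.287, 0.0, 0.958], [-0.958, 0.0, 0.287], [0.0, -1.0, 0.0]]
force: [-0.2, -0.5, -2.4]
finger_gap: 0.0123
```

servo_tool(
  moves=[
    [0,0.0007,0,0,0,0],
    [0,0.0014,0,0,0,0],
    [0,0.002,0,0,0,0],
    [0,0.0025,0,0,0,0],
    [0,0.0025,0,0,0,0],
    [0,0.0025,0,0,0,0],
  ],
)

```text
clock: 25.52
position: [0.5519, 0.203, 0.2164]
orientation: [[0.287, 0.0, 0.958], [-0.958, 0.0, 0.287], [-0.0, -1.0, 0.0]]
force: [-0.2, 1.7, 0.1]
finger_gap: 0.0126
```

servo_tool(
  moves=[
    [0,0.0007,0,0,0,0],
    [0,0.0013,0,0,0,0],
    [0,0.0013,0,0,0,0],
    [0,0.0013,0,0,0,0],
  ],
)

```text
clock: 26.02
position: [0.5521, 0.2032, 0.2163]
orientation: [[0.287, 0.001, 0.958], [-0.958, 0.0, 0.287], [-0.0, -1.0, 0.001]]
force: [-1.2, 1.0, 5.1]
finger_gap: 0.0133
```

It is on the tray floor: the weight has come off and the arm is pushing lightly at about 5 N up. I open the jaws and rise.

servo_tool(
  moves=[
    [0,-0.001,0,0,0,0],
    [0,-0.001,0,0,0,0],
    [0,-0.001,0,0,0,0],
  ],
  grip_force=20,
)

```text
clock: 26.4
position: [0.552, 0.2031, 0.2163]
orientation: [[0.287, 0.0, 0.958], [-0.958, 0.0, 0.287], [-0.0, -1.0, 0.0]]
force: [-1.6, 0.8, 4.4]
finger_gap: 0.013
```

servo_tool(
  moves=[
    [0,0,0,0,0,0],
    [0,0,0,0,0,0],
    [0,0,0,0,0,0],
    [0,0,0,0,0,0],
  ],
  jaw=-0.2,
)

```text
clock: 26.9
position: [0.5518, 0.2029, 0.2159]
orientation: [[0.287, -0.0, 0.958], [-0.958, -0.0, 0.287], [0.0, -1.0, -0.0]]
force: [-0.1, 1.1, -0.5]
finger_gap: 0.0336
```

servo_tool(
  moves=[
    [0,-0.03,0,0,0,0],
    [0,-0.08,0,0,0,0],
    [0,-0.15,0,0,0,0],
    [0,-0.25,0,0,0,0],
    [0,-0.35,0,0,0,0],
    [0,-0.38,0,0,0,0],
    [0,-0.38,0,0,0,0],
    [0,-0.38,0,0,0,0],
  ],
)

```text
clock: 27.9
position: [0.5511, 0.2027, 0.3665]
orientation: [[0.287, -0.002, 0.958], [-0.958, -0.001, 0.287], [0.0, -1.0, -0.003]]
force: [-0.0, 1.1, -0.0]
finger_gap: 0.0342
```

```bash
python3 - <<'E'
from h import *
from station import *
o=get_obs(); c=capture("wrist"); T=np.eye(4);T[:3,:3]=o["orientation"];T[:3,3]=o["position"]
W=T@c["hand_eye"]; cv2.imwrite("pics/w5.png",c["img"][:,:,::-1])
w=cloud(c,W).reshape(-1,3); w=w[~np.isnan(w).any(1)]
for n,a,b in(("tray",.012,.024),("rack",.036,.044),("handle",.216,.23)):
    d=w[:,:2]-[.551,.205]; m=(np.hypot(*d.T)<.09)&(w[:,2]>a)&(w[:,2]<b); r=w[m]; print(n,len(r),rect(r[:,:2]) if len(r)>5 else "",np.round(np.median(r[:,2]),4))
print(o["position"],o["force"],o["clock"],o["finger_gap"])
t=cloud(capture("top")); t0=cloud(np.load("top0.npz"))
for n,(u0,u1,v0,v1) in(("tip",(280,318,188,240)),("beaker",(436,474,245,280)),("rack",(115,178,252,290))):
    for k in(t0,t):
        q=k[v0:v1,u0:u1].reshape(-1,3); q=q[(q[:,2]>.02)&(q[:,2]<.12)]; print(n,np.round(q.mean(0),4))
E
```

```text
tray 1208 (array([550.5, 205.3]), array([ 82.1, 120.9]), 16.6) 0.0191
rack 1678 (array([550.6, 205.4]), array([60. , 98.7]), 16.8) 0.0404
handle 2399 (array([550.8, 205.8]), array([13.9, 98.8]), 16.4) 0.2221
[0.55112036 0.20270722 0.36653217] [-0.02588428  1.14202308 -0.03010343] 27.9 0.034180990556873445
tip [0.675  0.0053 0.0641]
tip [0.675  0.0053 0.0639]
beaker [ 0.524  -0.4555  0.0616]
beaker [ 0.5242 -0.4556  0.0614]
rack [0.5205 0.4634 0.0335]
rack [0.5196 0.4896 0.0336]
```

View pics/w5.png

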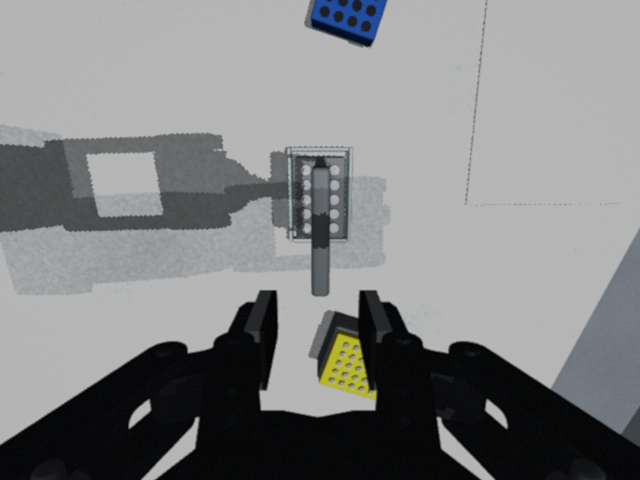

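The carrier sits flat in the tray, within 0.5 mm of its centre. The blue rack's mean shifted between top views, probably because the arm occludes part of it, so I check it in the side view.

```bash
python3 - <<'E'
from h import *
from station import *
b=capture("side")
for c in(np.load("side0.npz"),b):
    w=cloud(c)[375:450,295:355].reshape(-1,3); q=w[(w[:,2]>.024)&(w[:,2]<.045)]; print(len(q),rect(q[:,:2]))
for c in(np.load("top0.npz"),capture("top")):
    w=cloud(c)[245:295,110:185].reshape(-1,3); q=w[(w[:,2]>.024)&(w[:,2]<.045)]; print(len(q),rect(q[:,:2]),np.sum(w[:,2]>.1))
E
```

```text
1952 (array([524.7, 465.9]), array([ 74.8, 153.9]), 0.3)
1957 (array([524. , 465.9]), array([156.4,  74.9]), 89.4)
1277 (array([522.3, 465.8]), array([152.7,  74.4]), 88.6) 0
833 (array([521.2, 485.1]), array([110.6,  71.3]), 88.5) 1451
```

The side view shows the rack unmoved, and in the top view the arm covers part of it. I hand the job in.

```bash
python3 -c "
from station import *
print(finish_job())"
```

```text
the job is handed in; nothing more can be done
None
```

The carrier is off the hook and sitting flat in the tray, released. I handed the job in at about 28 s on the robot's clock; it gave no verdict.

- **Taking it off:** The hook's throat leaned about 0.28 rad towards the stand's -x. I eased the carrier up along it in 4–14 mm steps. The sideways force stayed within the sensor noise, below about 0.5 N. I drew it out along -x only once the bar was about 8 mm above the front tip.
- **Placing it:** I lowered it until the weight came off, with about 5 N of upward push, then opened the jaws and rose.
- **Last checks on the carrier:** The rack is about 0.1 mm from the tray's centre and 0.2° off its direction. The rack top is at 40.4 mm, so the underside is on the 5 mm floor. The handle is within 0.5 mm of straight above the rack, so the carrier is upright.
- **Bystanders:** The tip box and beaker measured less than 1 mm from where they started. One check disagreed: the blue rack appeared shifted by about 26 mm in the final top view. There the arm covers part of it, and the side view shows it within 1 mm of its start.

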